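# Roll up the solvent cabinet and work its pump

### The arm

A 6-joint arm with a two-finger parallel gripper is mounted at the origin on the work surface. World frame = base frame: x ahead of the robot, y to its left, z up, the work surface at z = 0. Lengths are in mm, angles in degrees, forces in N, time in s.
With the tool pointing down it reaches from about 300 to 850 mm from the base axis. Payload 4.2 kg.
Tool frame: the origin (TCP) lies midway between the tips of the shut fingers; the grasp point (between the pads) lies pinch_z behind it (pinch_z is the distance from the TCP to the grasp point, in mm); z points along the fingers, y is the line along which they close (so a half turn about z gives the same grasp; the last joint's range is limited). The gripper opens to 91 mm and grips with 3 to 60 N. Pads are 32 mm wide; open, the fingers measure 118 mm over their backs; the gripper's body (76 mm by 178 mm) begins 60 mm behind the grasp point.
Start: joints at [-77.636, 18.312, 89.639, -0, 72.044, -1.146], TCP at [134.334, -559.104, 213.976] pointing down, gripper open.
Joint ranges: [-177.97, 177.97], [-48.28, 115.42], [12.27, 149.76], [-77.06, 257.06], [2.81, 150.46], [-146.56, 146.56]. Speed limits (degrees/s): [147.25, 147.25, 180, 180, 180, 180].

### API

Orientations are given as [roll, pitch, yaw] about the fixed x, y, z axes, in that order (R = Rz(yaw) Ry(pitch) Rx(roll)).
In Python, from workcell import state, grab_frame, job_done, masks_of, landmark_of, pinch_z gives the robot as it stands. The module is installed in compiled form; this text tells all that it offers.
- The arm moves only by the tool move_arm, never from a script. Its argument "plan" is a list of rows, each an object of numbers: "x", "y", "z": the shift along the tool's x, y, z in mm; "rx", "ry", "rz": the turn, a rotation vector about the tool's x, y, z in rad. A call has 1 to 10 rows; each row shifts and turns the commanded pose from where the row before left it, along the tool's axes as they then stand; what a row does not reach is not made up. A row lasts 1/10 s, in which the tool goes at most 50 mm and 8.59 degrees, less where a joint would pass 70% of its speed; a pose out of reach is approached as far as the arm can. A call is refused whole if a number of a shift passes 50 or a number of a turn 0.15, either way. A call with a gripper value outside its range is refused whole. "grip" is the opening, from 0 (shut) to 1 (fully open), set as the call begins (left out, the last holds). The fingers move at their own pace and stop on an object; "squeeze" is the grip in N (left out, the last holds). Time passes only in rows, so rows that do not move let the fingers close. It gives the time, the measured TCP pose, the force, the opening and the grip force at its end, in the units of the state.
- state(): the state, without advancing time (a new reading comes with each control period).
- grab_frame(name): name is "side" or "top" or "wrist"; returns a dict with "img" (480x640x3 uint8, red, green, blue), "z_map" (480x640 float32, mm along the optical axis (not along the pixel's ray), 0 where there is no reading), "fx", "fy", "cx", "cy" (pixels), "dist" ([k1, k2, p1, p2, k3] as OpenCV has them; the pictures are not rectified), "rvec" (rotation vector, rad) and "tvec" (3), from world to camera coordinates, as OpenCV has them. Camera axes: x right, y down, z forward; pixel columns grow to the right and rows downward; lengths in mm; the calibration is good to about 2 mm. A picture is of the moment at which its call begins.
- job_done(): hands the job in; it is judged then, once.
Trained networks look in the newest picture that a camera, given by its name, has taken for a name from the list of things; names that differ only in an ending like _2 or _b are one class to them, and where a whole thing is asked for, a point or a joint stands for the part that bears it (a point fixed in the world has none). Each returns a list of dicts, best first, with "p" (0 to 1); they miss things now and then, are a little off and sometimes report something else, mostly with a low value. They report only what shows in the picture. A call takes as long as a camera call.
- masks_of(camera, label): "pixels" (480x640 bool, what is visible of it) and "box" ([centre column, centre row, width, height] in pixels, round what is visible of it).
- landmark_of(camera, label): "point" ([column, row] in pixels: a listed point, or the origin of a listed thing).
The state is a dict: "time_s": time; "qpos": joint angles; "qvel": joint speeds; "effort": joint torques, N m; "ee_pos": TCP position; "ee_rot": TCP orientation; "force": force on the tool from outside, world axes, zero at the start; "torque": the same for the moment, N m; "gripper_width": finger opening in mm; "gripper_force": force on a finger pad.
Only numpy, scipy, OpenCV 4.12 (cv2) and the standard library are available. Lean on these libraries where they do the work, as an engineer would, in place of code of your own. Each camera call takes 0.05 s, during which the arm holds its last target. There are 200 camera calls.

### The job

On the phone-repair bench, roll the slatted shutter of the solvent cabinet right up until it stays open on its own, and let go of it. Then charge the dish of the pump dispenser inside: press the steel dish all the way down without ramming it, and let it spring back up. Leave the shutter open and everything else where it stands.

Things in the scene. Friction and masses are not known exactly. Their poses are not given: they have to be found in the camera images.
- cabinet: Roll-top solvent cabinet fixed on the bench, 310 wide (y), 405 deep (x), 290 high, clear side cheeks with curved aluminium tracks, white roof, back and floor. Origin: on the bench, mid width, under the foremost line of the shutter. x points into the cabinet (front faces -x), z up. The tracks are arcs of radius 190 about a level line along y at x=190, z=85. Inner floor 12 up, sill 22 high.
- shutter (a joint): Slatted aluminium shutter in the curved side tracks; value = angle (rad) travelled round the tracks' axis: 0 shut, 1.152 at the upper stop; right up means over 1.05. Lifting it from shut takes about 4 N at the handle, less further up. Let go below about 0.8 it slides shut by its own weight; from 0.9 up the slats gone over the back balance the front and it stays where it is left.
- shutter_handle (a point): Centre of the red handle on the shutter's bottom rail: round bar, 20 diameter, 40 long along cabinet y, flat ends free on both sides, two legs behind it to the rail 35 away. In the cabinet frame at x=-32, z=48 when shut; it travels round the tracks' axis (x=190, z=85) at 225 radius, up and to the back, to x=66, z=273 at the stop. Axes: the cabinet's when shut; turns along.
- dispenser: Blue pump dispenser bottle, 62 diameter, fixed in a steel drip tray (76 diameter) on the cabinet floor just inside the shutter; the roof and raised shutter overhang it, so it is reached from the front with a tilted tool. Origin: centre of its underside, z up. Stands upright.
- pump (a joint): Sprung pump dish of the dispenser: 0 up, grows (m) as it is pressed straight down, 0.012 at its lower stop; springs back. Takes about 4 N to start and 9 N at the stop; at 0.0095 or more the stroke is full.
- pump_top (a point): Centre of the top of the steel pump dish, 42 diameter and flat, 118 above the dispenser's underside when up. z points up.
- flux_jar: Small amber jar with black lid, 46 diameter, 36 high, loose on the cabinet floor behind the dispenser (fixed stock bottles stand along the back). Origin: centre of underside. Leave alone.
- phone: Black phone, 72 x 148 x 8, loose on the blue mat. Origin: centre of underside. Leave alone.
- solder_reel: White reel of solder standing flat, 54 diameter, 36 high, loose on the bench. Origin: centre of underside. Leave alone.
- screwdriver: Small blue-handled screwdriver lying on the mat, 145 long, 12 thick. Origin: under the shaft, 15 from the handle and 55 from the tip; x along the shaft to the tip. Leave alone.

How it is judged (in metres and radians):
On the way, in this order (a step that is already met when the one before it is completed fails the run):
1. the shutter is right up (over 1.05 rad) and stays there with the robot off the cabinet (value of joint shutter above 1.05 rad and contact force between each of the arm, the fingers and cabinet below 0.3 N), for 0.3 s.
2. the pump dish is pressed all the way down (over 9.5 mm) with the shutter still up (value of joint pump above 0.0095 m and value of joint shutter above 1.05 rad), for 0.05 s.
At the end, for the whole second after the job is handed in: The shutter stands open on its own, at rest, raised by more than 1.05 rad of its 1.152 rad travel; the pump dish has sprung back up (within 2 mm of its top); jar, phone, reel and screwdriver are within 30 mm of where they began (value of joint shutter above 1.05 rad and velocity of joint shutter between -0.02 and 0.02 rad/s and value of joint pump below 0.002 m and distance of each of flux_jar, phone, solder_reel, screwdriver from where it was at the start of the episode below 0.03 m); the robot touches nothing.
It fails at once if a bystander (jar, phone, reel, screwdriver) is pushed more than 30 mm from its place, or the jar or the reel is tipped over (distance of any of flux_jar, phone, solder_reel, screwdriver from where it was at the start of the episode above 0.03 m or angle between any of flux_jar, solder_reel's own z axis and vertical above 0.5 rad).
It fails at once if the pump is rammed: more than 45 N on the dispenser (contact force between any of the fingers, the arm and dispenser above 45 N).
It also fails if it takes over 51 s, if anything falls off the work surface, if the arm or the gripper's body presses on something with over 40 N, if the wrist force passes 120 N, or if a joint passes its speed limit or range.

## Working session

There is one attempt and no reset: what is moved stays moved. The work goes in short steps, Python scripts to look and compute and a tool call to move; the robot and the scene stay as the last step left them, time stands still between calls to the robot, and variables do not carry over. Pictures are saved under pics/ and viewed, at most 10 in all, crops included, and the job is handed in when it is done.

Besides the shell and the picture viewer there is one more tool, called after ">>>" as name(argument=value, ...) on one line, values as JSON. move_arm: Moves the arm, as the interface text tells. Its arguments: {"type":"object","properties":{"plan":{"type":"array","items":{"type":"object","properties":{"x":{"type":"number"},"y":{"type":"number"},"z":{"type":"number"},"rx":{"type":"number"},"ry":{"type":"number"},"rz":{"type":"number"}}}},"grip":{"type":"number"},"squeeze":{"type":"number"}},"required":["plan"]}

```bash
mkdir -p pics
cat > h.py <<'E'
import numpy as np, cv2
from scipy.spatial.transform import Rotation as R
from workcell import *
def cam(f):
    K=np.array([[f['fx'],0,f['cx']],[0,f['fy'],f['cy']],[0,0,1.]]); M,_=cv2.Rodrigues(np.array(f['rvec'],float)); return K,np.array(f['dist'],float),M,np.array(f['tvec'],float).ravel()
def ray(f,p):
    K,d,M,t=cam(f); u=cv2.undistortPoints(np.array([[p]],float),K,d)[0,0]
    return -M.T@t, M.T@np.array([u[0],u[1],1.])   # scale = z depth
def tri(rs):
    A=np.zeros((3,3));b=np.zeros(3)
    for o,d in rs:
        d=d/np.linalg.norm(d);P=np.eye(3)-np.outer(d,d);A+=P;b+=P@o
    x=np.linalg.solve(A,b); return x,[np.linalg.norm(np.cross(x-o,d/np.linalg.norm(d))) for o,d in rs]
def depthpt(f,p):
    c,r=int(round(p[0])),int(round(p[1])); z=f['z_map'][max(r-2,0):r+3,max(c-2,0):c+3]; z=z[z>0]
    if len(z)==0: return None
    o,d=ray(f,p); return o+d*np.median(z)
E
python3 - <<'E'
from h import *
np.set_printoptions(precision=1,suppress=True)
s=state();print(s, pinch_z if not callable(pinch_z) else pinch_z())
F={}
for c in ['side','top','wrist']:
    F[c]=grab_frame(c); cv2.imwrite(f'pics/{c}0.png',F[c]['img'][:,:,::-1]); print(c,ray(F[c],(320,240)))
for n in ['cabinet','shutter_handle','dispenser','pump_top','flux_jar','phone','solder_reel','screwdriver']:
    rs=[]
    for c in F:
        for l in landmark_of(c,n)[:2]:
            print(n,c,round(l['p'],2),np.array(l['point']),depthpt(F[c],l['point']))
            if l['p']>.5: rs.append(ray(F[c],l['point']))
    if len(rs)>1: print('  tri',*tri(rs))
E
```

```text
{'time_s': 0.0, 'qpos': array([-77.6,  18.4,  89.7,  -0. ,  72. ,  -1.1]), 'qvel': array([ 0.1,  0. , -0. ,  0.1, -0.1, -0. ]), 'effort': array([ -0. , -41.2, -23.2,   0.1,   0. ,  -0. ]), 'ee_pos': array([ 134.2, -558.6,  213.1]), 'ee_rot': array([-179.9,   -0. ,   13.5]), 'force': array([ 0.3, -0.6,  0.7]), 'torque': array([-0., -0.,  0.]), 'gripper_force': 0.0, 'gripper_width': 90.97943939709393} 18.8
side (array([ 349.1, -297.3,  939. ]), array([ 0.1,  0.2, -1. ]))
top (array([ 313. ,  -67.1, 1174.2]), array([ 0.1,  0. , -1. ]))
wrist (array([ 206.3, -541.1,  384.2]), array([-0.3, -0.1, -1. ]))
cabinet side 0.91 [314.1 196.7] [524.1  23.4  12.5]
cabinet top 0.7 [281.6 219. ] [528.6  19.7  14.8]
  tri [524.   18.9  25.9] [np.float64(2.436572101416929), np.float64(2.4365721014168296)]
shutter_handle side 0.69 [309.7 207.1] [504.7   9.9   2.3]
shutter_handle top 0.78 [290.2 227.4] [502.5  -1.2  59. ]
  tri [503.3   0.3  32.5] [np.float64(3.5720922066397836), np.float64(3.5720922066399257)]
phone side 0.59 [340.3 403.7] [ 349.6 -387.    11.7]
phone top 0.72 [476.4 296.8] [ 353.4 -393.7   12.7]
  tri [ 350.8 -382.8   52.4] [np.float64(1.2545038727723699), np.float64(1.2545038727723166)]
solder_reel side 0.68 [445.3 305.6] [ 635.  -328.7   36.7]
solder_reel top 0.56 [442.1 168. ] [ 630.5 -327.6   38. ]
  tri [ 632.7 -328.3   37.4] [np.float64(2.010652824386276), np.float64(2.010652824385936)]
screwdriver side 0.68 [379.7 366.8] [ 456.3 -365.9    7.2]
```

```bash
python3 - <<'E'
import cv2,numpy as np
a=cv2.imread('pics/side0.png');b=cv2.imread('pics/top0.png')
cv2.imwrite('pics/both.png',np.vstack([cv2.resize(a,None,fx=.0+.625,fy=.625),cv2.resize(b,None,fx=.625,fy=.625)]))
E
python3 - <<'E'
from h import *
np.set_printoptions(precision=1,suppress=True)
F={c:grab_frame(c) for c in ['side','top']}
for c in F:
    f=F[c]
    for n in ['cabinet','shutter_handle','shutter']:
        for l in masks_of(c,n)[:1]:
            m=l['pixels']; print(c,n,l['p'],np.array(l['box']))
            v,u=np.nonzero(m&(f['z_map']>0)); K,d,M,t=cam(f)
            q=cv2.undistortPoints(np.stack([u,v],1).astype(float)[:,None],K,d)[:,0]
            z=f['z_map'][v,u]; P=(np.c_[q*z[:,None],z]-t)@M
            print(len(P),np.percentile(P,[2,50,98],axis=0))
            if n=='cabinet':
                Q=P[(P[:,2]>270)&(P[:,2]<310)]; print('roof',len(Q),cv2.minAreaRect(Q[:,:2].astype(np.float32)), cv2.boxPoints(cv2.minAreaRect(Q[:,:2].astype(np.float32))).tolist())
            if n=='shutter_handle':
                Q=P[(P[:,2]>35)&(P[:,2]<75)]; print('h',len(Q),Q.mean(0),cv2.minAreaRect(Q[:,:2].astype(np.float32)) if len(Q)>3 else '')
E
```

```text
side cabinet 0.6 [356.9 115.  216.7 230. ]
32874 [[464.  -86.2  10.9]
 [619.2  77.  250.4]
 [827.5 254.6 288.6]]
roof 10805 ((694.0250854492188, 127.35643005371094), (177.73837280273438, 310.2007141113281), 33.80641174316406) [[533.8856201171875, 206.78695678710938], [706.477783203125, -50.965702056884766], [854.16455078125, 47.9259033203125], [681.5723876953125, 305.6785583496094]]
side shutter_handle 0.73 [347.1 121.6 188.8 205. ]
23622 [[474.3 -74.5  57.6]
 [603.5  64.7 243.1]
 [751.6 218.2 278.6]]
h 794 [524.   14.9  59. ] ((514.0404052734375, 12.243896484375), (45.41324996948242, 282.6742858886719), 32.65815734863281)
side shutter 0.92 [349.7 117.3 185.  203.7]
23431 [[474.1 -73.9  59.3]
 [603.5  65.2 243.1]
 [750.7 218.5 278.6]]
top cabinet 0.86 [225.  135.3 237.7 252.1]
35333 [[470.3 -80.5  15.3]
 [636.1  94.4 260. ]
 [838.9 276.1 290.3]]
roof 13926 ((694.426513671875, 126.92129516601562), (187.63075256347656, 308.46002197265625), 33.37236022949219) [[531.2415161132812, 204.11508178710938], [700.9185180664062, -53.48401641845703], [857.6115112304688, 49.727508544921875], [687.9345092773438, 307.32659912109375]]
top shutter_handle 0.81 [238.7 150.2 206.6 204.7]
23497 [[477.2 -72.5  71.7]
 [609.1  72.9 251.6]
 [751.2 220.3 280.6]]
h 488 [519.6   9.2  63.2] ((514.136962890625, 7.5044097900390625), (41.52699661254883, 287.1630859375), 33.39601135253906)
top shutter 0.6 [235.4 149.5 203.2 204.2]
23401 [[476.6 -72.3  79.7]
 [609.3  73.4 252. ]
 [751.3 220.3 280.6]]
```

View pics/side0.png

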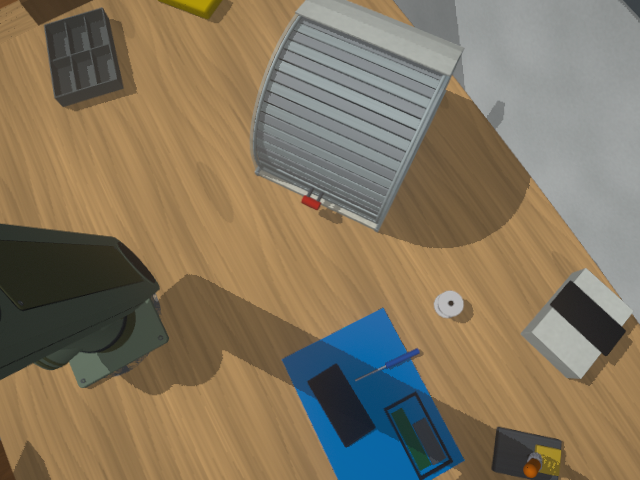

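View pics/top0.png

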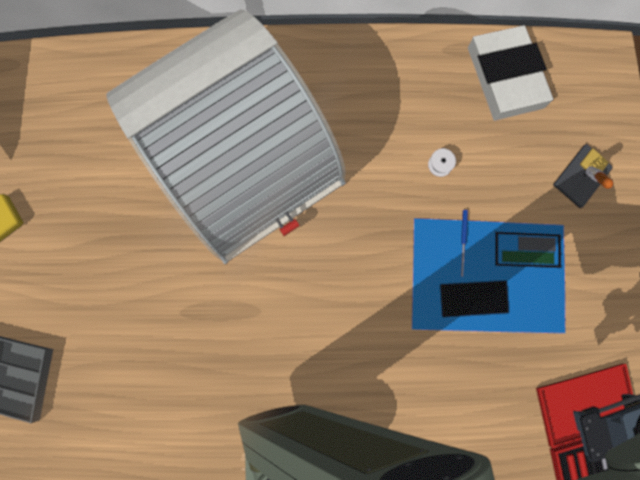

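The side view shows the closed shutter with the red handle at about (312,201). In the top view the handle is at (289,228). The robot is clear of the cabinet. Next I'll fit the shutter arc and the red bar.

Run:
```python
from h import *
from scipy.optimize import least_squares
np.set_printoptions(precision=2,suppress=True)
F={c:grab_frame(c) for c in ['side','top']}
rs=[];A=[]
def cloud(f,m):
    v,u=np.nonzero(m&(f['z_map']>0)); K,d,M,t=cam(f)
    q=cv2.undistortPoints(np.stack([u,v],1).astype(float)[:,None],K,d)[:,0]
    z=f['z_map'][v,u]; return (np.c_[q*z[:,None],z]-t)@M
for c,f in F.items():
    P=cloud(f,masks_of(c,'shutter')[0]['pixels']); P=P[(P[:,2]>90)&(P[:,2]<282)]; 
    def fun(p):
        a=np.radians(p[0]); x=P[:,0]*np.cos(a)+P[:,1]*np.sin(a)
        return np.hypot(x-p[1],P[:,2]-p[2])-p[3]
    r=least_squares(fun,[33.7,690,85,190],loss='soft_l1'); a=np.radians(r.x[0])
    y=-P[:,0]*np.sin(a)+P[:,1]*np.cos(a)
    print(c,'yaw,x,z,r',r.x,'y',np.percentile(y,[1,99]),np.median(abs(r.fun)))
    C=cloud(f,masks_of(c,'cabinet')[0]['pixels']); X=C[:,0]*np.cos(a)+C[:,1]*np.sin(a);Y=-C[:,0]*np.sin(a)+C[:,1]*np.cos(a)
    k=C[:,2]>150; print(' cab',np.percentile(X[k],[.5,99.5]),np.percentile(Y[k],[.5,99.5]))
    h=cv2.cvtColor(f['img'],cv2.COLOR_RGB2HSV); m=((h[...,0]<8)|(h[...,0]>172))&(h[...,1]>150)&(h[...,2]>90)
    yy,xx=np.mgrid[:480,:640]; p0=(312,201) if c=='side' else (289,228); m&=(abs(xx-p0[0])<22)&(abs(yy-p0[1])<22)
    v,u=np.nonzero(m); print(' red',len(u),u.mean(),v.mean(),cv2.minAreaRect(np.stack([u,v],1).astype(np.float32)))
    H=cloud(f,m); print(' redpts med',np.median(H,0),np.percentile(H[:,2],[10,90]))
    rs.append(ray(f,(u.mean(),v.mean())))
x,e=tri(rs); print(x,e)
```

```text
Traceback (most recent call last):
IndexError: list index out of range
```

```bash
cat > fit.py <<'E'
from h import *
from scipy.optimize import least_squares
np.set_printoptions(precision=2,suppress=True)
F={c:grab_frame(c) for c in ['side','top']}
rs=[];A=[]
def cloud(f,m):
    v,u=np.nonzero(m&(f['z_map']>0)); K,d,M,t=cam(f)
    q=cv2.undistortPoints(np.stack([u,v],1).astype(float)[:,None],K,d)[:,0]
    z=f['z_map'][v,u]; return (np.c_[q*z[:,None],z]-t)@M
def mask(c,ns):
    for _ in range(4):
        for n in ns:
            l=masks_of(c,n)
            if l: return l[0]['pixels']
        grab_frame(c)
for c,f in F.items():
    P=cloud(f,mask(c,['shutter','shutter_handle'])); P=P[(P[:,2]>90)&(P[:,2]<282)]; 
    def fun(p):
        a=np.radians(p[0]); x=P[:,0]*np.cos(a)+P[:,1]*np.sin(a)
        return np.hypot(x-p[1],P[:,2]-p[2])-p[3]
    r=least_squares(fun,[33.7,690,85,190],loss='soft_l1'); a=np.radians(r.x[0])
    y=-P[:,0]*np.sin(a)+P[:,1]*np.cos(a)
    print(c,'yaw,x,z,r',r.x,'y',np.percentile(y,[1,99]),np.median(abs(r.fun)))
    C=cloud(f,mask(c,['cabinet'])); X=C[:,0]*np.cos(a)+C[:,1]*np.sin(a);Y=-C[:,0]*np.sin(a)+C[:,1]*np.cos(a)
    k=C[:,2]>150; print(' cab',np.percentile(X[k],[.5,99.5]),np.percentile(Y[k],[.5,99.5]))
    h=cv2.cvtColor(f['img'],cv2.COLOR_RGB2HSV); m=((h[...,0]<8)|(h[...,0]>172))&(h[...,1]>150)&(h[...,2]>90)
    yy,xx=np.mgrid[:480,:640]; p0=(312,201) if c=='side' else (289,228); m&=(abs(xx-p0[0])<22)&(abs(yy-p0[1])<22)
    v,u=np.nonzero(m); print(' red',len(u),u.mean(),v.mean(),cv2.minAreaRect(np.stack([u,v],1).astype(np.float32)))
    H=cloud(f,m); print(' redpts med',np.median(H,0),np.percentile(H[:,2],[10,90]))
    rs.append(ray(f,(u.mean(),v.mean())))
x,e=tri(rs); print(x,e)
E
python3 fit.py
```

```text
side yaw,x,z,r [ 33.13 646.33  85.95 191.63] y [-411.42 -132.25] 0.9069768964501463
 cab [464.97 777.22] [-426.1  -120.64]
 red 146 310.43835616438355 202.3972602739726 ((310.4000549316406, 202.20004272460938), (17.88854217529297, 8.049844741821289), 26.56505012512207)
 redpts med [502.44   1.    56.12] [49.97 59.39]
top yaw,x,z,r [ 33.4  645.21  86.11 192.79] y [-416.2  -136.91] 1.0859493476388309
 cab [463.18 802.11] [-427.89 -124.82]
 red 140 289.1142857142857 227.05 ((289.08990478515625, 226.94381713867188), (7.631984710693359, 18.655963897705078), 57.9946174621582)
 redpts med [503.7    1.25  58.24] [55.2  61.71]
[503.31   1.28  54.9 ] [np.float64(0.6047603850991337), np.float64(0.6047603850991635)]
```

```bash
cat >> h.py <<'E'
O=np.array([531.8,20.9,0]); YAW=33.3
RC=R.from_euler('z',YAW,degrees=True)
def pose(x,z,th,y=0):
    "cabinet x,z,y of TCP, depression th deg, tool y level along cabinet y"
    t=np.radians(th); zc=np.array([np.cos(t),0,-np.sin(t)]); xc=np.array([np.sin(t),0,np.cos(t)]); yc=np.cross(zc,xc)
    return O+RC.apply([x,y,z]), RC*R.from_matrix(np.stack([xc,yc,zc],1))
def here():
    s=state(); return np.array(s['ee_pos']), R.from_euler('xyz',s['ee_rot'],degrees=True)
def rows(a,bs,ns):
    "rows from pose a via poses bs with ns rows each"
    import json; out=[]
    for b,n in zip(bs,ns):
        rv=(a[1].inv()*b[1]).as_rotvec(); p,r=a
        for i in range(1,n+1):
            q=a[1]*R.from_rotvec(rv*i/n); t=a[0]+(b[0]-a[0])*i/n
            d=r.inv().apply(t-p); w=(r.inv()*q).as_rotvec()
            row={k:round(float(v),1) for k,v in zip('xyz',d)}; row.update({k:round(float(v),4) for k,v in zip(['rx','ry','rz'],w) if abs(v)>5e-4})
            p=p+r.apply([row[k] for k in 'xyz']); r=r*R.from_rotvec([row.get(k,0) for k in ['rx','ry','rz']])
            out.append(row)
        a=(p,r)
    for i in range(0,len(out),10): print(json.dumps(out[i:i+10]).replace(' ',''))
    return a
E
python3 - <<'E'
from h import *
a=here()
e=rows(a,[(pose(-140,150,65)),pose(-111,115,40),],[16,8])
print(e[0],pose(-111,115,40)[0])
E
```

```text
[{"x":24.4,"y":-26.5,"z":4.0,"rx":0.0047,"ry":0.027,"rz":-0.0212},{"x":24.8,"y":-25.9,"z":4.8,"rx":0.0047,"ry":0.027,"rz":-0.0213},{"x":25.3,"y":-25.4,"z":5.6,"rx":0.0047,"ry":0.027,"rz":-0.0212},{"x":25.6,"y":-24.8,"z":6.3,"rx":0.0047,"ry":0.027,"rz":-0.0213},{"x":25.9,"y":-24.2,"z":7.2,"rx":0.0048,"ry":0.027,"rz":-0.0212},{"x":26.2,"y":-23.7,"z":8.1,"rx":0.0047,"ry":0.027,"rz":-0.0212},{"x":26.6,"y":-23.0,"z":8.8,"rx":0.0047,"ry":0.027,"rz":-0.0213},{"x":26.7,"y":-22.5,"z":9.7,"rx":0.0047,"ry":0.027,"rz":-0.0212},{"x":27.0,"y":-21.8,"z":10.4,"rx":0.0047,"ry":0.027,"rz":-0.0213},{"x":27.1,"y":-21.2,"z":11.4,"rx":0.0047,"ry":0.027,"rz":-0.0212}]
[{"x":27.2,"y":-20.5,"z":12.1,"rx":0.0047,"ry":0.027,"rz":-0.0212},{"x":27.3,"y":-19.9,"z":13.0,"rx":0.0047,"ry":0.027,"rz":-0.0213},{"x":27.4,"y":-19.3,"z":13.8,"rx":0.0047,"ry":0.027,"rz":-0.0212},{"x":27.4,"y":-18.7,"z":14.7,"rx":0.0048,"ry":0.027,"rz":-0.0213},{"x":27.4,"y":-17.9,"z":15.4,"rx":0.0047,"ry":0.027,"rz":-0.0212},{"x":27.3,"y":-17.3,"z":16.3,"rx":0.0047,"ry":0.027,"rz":-0.0212},{"x":1.4,"y":-0.0,"z":5.5,"ry":0.0545},{"x":1.2,"y":-0.0,"z":5.6,"ry":0.0546},{"x":0.8,"y":-0.0,"z":5.6,"ry":0.0545},{"x":0.5,"y":-0.0,"z":5.7,"ry":0.0546}]
[{"x":0.2,"y":-0.0,"z":5.6,"ry":0.0545},{"x":-0.1,"y":-0.0,"z":5.7,"ry":0.0545},{"x":-0.4,"y":-0.0,"z":5.7,"ry":0.0546},{"x":-0.7,"y":-0.0,"z":5.6,"ry":0.0545}]
[439.01548857 -40.09467087 115.02945042] [439.02538289 -40.0415328  115.        ]
```

>>> move_arm(plan=[{"x": 30,"y": -32,"z": 4},{"x": 30,"y": -32,"z": 4},{"x": 30,"y": -32,"z": 4},{"x": 30,"y": -32,"z": 4},{"x": 30,"y": -32,"z": 4},{"x": 30,"y": -32,"z": 4},{"x": 30,"y": -32,"z": 4},{"x": 30,"y": -32,"z": 4},{"x": 30,"y": -32,"z": 4},{"x": 30,"y": -32,"z": 4}], grip=1, squeeze=40)

```text
schema error: expected keys x, y, z, rx, ry, rz
```

>>> move_arm(plan=[{"x": 20,"y": -22,"z": 4,"rz": -0.0346,"ry": 0.05},{"x": 20,"y": -22,"z": 4,"rz": -0.0346,"ry": 0.05},{"x": 20,"y": -22,"z": 4,"rz": -0.0346,"ry": 0.05},{"x": 15,"y": -20,"z": 4,"rz": -0.0346,"ry": 0.05},{"rz": -0.0346,"ry": 0.05},{"rz": -0.0346,"ry": 0.05},{"rz": -0.0346,"ry": 0.05},{"rz": -0.0346,"ry": 0.05},{"rz": -0.0346,"ry": 0.05},{"rz": -0.0346,"ry": 0.05}])

```text
schema error: expected keys x, y, z, rx, ry, rz
```

Run:
```python
from h import *
print(state())
rows(here(),[pose(-111,115,40)],[8])
```

```text
{'time_s': 2.3, 'qpos': array([-7.76353187e+01,  1.83132660e+01,  8.96405440e+01, -5.05938586e-04,
        7.20441840e+01, -1.14654525e+00]), 'qvel': array([-0.0503404 ,  0.06302862,  0.0303402 ,  0.003631  , -0.10085925,
        0.0791061 ]), 'effort': array([-4.16692892e-04, -4.12347794e+01, -2.32225746e+01,  7.27663119e-02,
        3.77644692e-02, -1.06589425e-05]), 'ee_pos': array([ 134.33333868, -559.09220337,  213.9517375 ]), 'ee_rot': array([1.79998004e+02, 5.21343636e-04, 1.35113825e+01]), 'force': array([-0.18969767,  0.55795299,  0.53443783]), 'torque': array([-0.00149808,  0.06934309, -0.00307543]), 'gripper_force': 0.0, 'gripper_width': 91.08697482481506}
[{"x":52.2,"y":-54.2,"z":12.4,"rx":0.0188,"ry":0.108,"rz":-0.0404},{"x":52.6,"y":-51.8,"z":19.0,"rx":0.0189,"ry":0.1079,"rz":-0.0404},{"x":52.3,"y":-49.2,"z":25.7,"rx":0.0188,"ry":0.108,"rz":-0.0404},{"x":51.1,"y":-46.6,"z":32.1,"rx":0.0188,"ry":0.108,"rz":-0.0403},{"x":49.1,"y":-43.9,"z":38.4,"rx":0.0189,"ry":0.108,"rz":-0.0404},{"x":46.3,"y":-41.2,"z":44.4,"rx":0.0188,"ry":0.1079,"rz":-0.0404},{"x":42.9,"y":-38.5,"z":49.9,"rx":0.0189,"ry":0.108,"rz":-0.0404},{"x":38.6,"y":-35.9,"z":55.1,"rx":0.0188,"ry":0.108,"rz":-0.0404}]
```

>>> move_arm(plan=[{"x": 30,"y": -32,"z": 4,"rx": 0,"ry": 0,"rz": 0},{"x": 30,"y": -32,"z": 4,"rx": 0,"ry": 0,"rz": 0},{"x": 30,"y": -32,"z": 4,"rx": 0,"ry": 0,"rz": 0},{"x": 30,"y": -32,"z": 4,"rx": 0,"ry": 0,"rz": 0},{"x": 30,"y": -32,"z": 4,"rx": 0,"ry": 0,"rz": 0},{"x": 30,"y": -32,"z": 4,"rx": 0,"ry": 0,"rz": 0},{"x": 30,"y": -32,"z": 4,"rx": 0,"ry": 0,"rz": 0},{"x": 30,"y": -32,"z": 4,"rx": 0,"ry": 0,"rz": 0},{"x": 30,"y": -32,"z": 4,"rx": 0,"ry": 0,"rz": 0},{"x": 30,"y": -32,"z": 4,"rx": 0,"ry": 0,"rz": 0}], grip=1, squeeze=40)

```text
time_s: 3.3
ee_pos: [351.9, -176.3, 174.1]
ee_rot: [180.0, -0.0, 13.5]
force: [0.4, -1.1, 0.6]
gripper_width: 91.1
gripper_force: 0.0
```

>>> move_arm(plan=[{"x": 20,"y": -24,"z": 4,"rx": 0,"ry": 0,"rz": -0.0346},{"x": 20,"y": -24,"z": 4,"rx": 0,"ry": 0,"rz": -0.0346},{"x": 20,"y": -22,"z": 4,"rx": 0,"ry": 0,"rz": -0.0346},{"x": 10,"y": -20,"z": 0,"rx": 0,"ry": 0,"rz": -0.0346},{"x": 0,"y": 0,"z": 0,"rx": 0,"ry": 0,"rz": -0.0346},{"x": 0,"y": 0,"z": 0,"rx": 0,"ry": 0,"rz": -0.0346},{"x": 0,"y": 0,"z": 0,"rx": 0,"ry": 0,"rz": -0.0346},{"x": 0,"y": 0,"z": 0,"rx": 0,"ry": 0,"rz": -0.0346},{"x": 0,"y": 0,"z": 0,"rx": 0,"ry": 0,"rz": -0.0346},{"x": 0,"y": 0,"z": 0,"rx": 0,"ry": 0,"rz": -0.0346}])

```text
time_s: 4.3
ee_pos: [393.3, -72.2, 162.1]
ee_rot: [180.0, -0.0, 33.4]
force: [0.0, -0.0, -0.6]
gripper_width: 91.4
gripper_force: 0.0
```

```bash
sed -i "s/if abs(v)>5e-4//" h.py
python3 - <<'E'
from h import *
s=state();print(s['ee_pos'],s['ee_rot'],s['qpos'])
rows(here(),[pose(-111,115,40)],[9])
E
```

```text
[393.26599083 -72.21585073 162.07583992] [ 1.79980029e+02 -1.03559060e-02  3.34222930e+01] [-1.20479323e+01  5.05755835e+00  1.15228010e+02 -7.67132862e-03
  5.96929323e+01  4.45336466e+01]
[{"x":6.2,"y":-0.2,"z":5.2,"rx":-0.0001,"ry":0.0969,"rz":0.0002},{"x":5.7,"y":-0.2,"z":5.8,"rx":-0.0,"ry":0.097,"rz":0.0003},{"x":5.1,"y":-0.2,"z":6.4,"rx":-0.0001,"ry":0.0969,"rz":0.0002},{"x":4.4,"y":-0.2,"z":6.8,"rx":-0.0001,"ry":0.097,"rz":0.0003},{"x":3.8,"y":-0.1,"z":7.2,"rx":-0.0,"ry":0.0969,"rz":0.0002},{"x":3.1,"y":-0.2,"z":7.5,"rx":-0.0001,"ry":0.097,"rz":0.0002},{"x":2.3,"y":-0.2,"z":7.8,"rx":-0.0001,"ry":0.0969,"rz":0.0003},{"x":1.5,"y":-0.2,"z":7.9,"rx":-0.0,"ry":0.0969,"rz":0.0002},{"x":0.8,"y":-0.2,"z":8.1,"rx":-0.0001,"ry":0.097,"rz":0.0002}]
```

>>> move_arm(plan=[{"x": 6,"y": 0,"z": 5,"rx": 0,"ry": 0.097,"rz": 0},{"x": 6,"y": 0,"z": 6,"rx": 0,"ry": 0.097,"rz": 0},{"x": 5,"y": 0,"z": 6,"rx": 0,"ry": 0.097,"rz": 0},{"x": 4,"y": 0,"z": 7,"rx": 0,"ry": 0.097,"rz": 0},{"x": 4,"y": 0,"z": 7,"rx": 0,"ry": 0.097,"rz": 0},{"x": 3,"y": 0,"z": 7,"rx": 0,"ry": 0.097,"rz": 0},{"x": 2,"y": 0,"z": 8,"rx": 0,"ry": 0.097,"rz": 0},{"x": 2,"y": 0,"z": 8,"rx": 0,"ry": 0.097,"rz": 0},{"x": 1,"y": -1,"z": 8,"rx": 0,"ry": 0.097,"rz": 0},{"x": 0,"y": -1,"z": 0,"rx": 0,"ry": 0,"rz": 0}])

```text
time_s: 5.3
ee_pos: [434.2, -39.8, 114.8]
ee_rot: [-179.0, -47.6, 32.7]
force: [-0.2, 0.3, -0.6]
gripper_width: 91.1
gripper_force: 0.0
```

Run:
```python
from h import *
np.set_printoptions(precision=2,suppress=True)
s=state();print(s['ee_pos'],s['ee_rot'],s['qpos'])
f=grab_frame('wrist'); cv2.imwrite('pics/w1.png',f['img'][:,:,::-1])
print(landmark_of('wrist','shutter_handle'))
h=cv2.cvtColor(f['img'],cv2.COLOR_RGB2HSV); m=((h[...,0]<8)|(h[...,0]>172))&(h[...,1]>150)&(h[...,2]>70)
n,l,st,ce=cv2.connectedComponentsWithStats(m.astype(np.uint8)); i=1+st[1:,4].argmax(); print(st[i],ce[i])
v,u=np.nonzero((l==i)&(f['z_map']>0)); P=np.array([ray(f,(a,b))[0]+ray(f,(a,b))[1]*f['z_map'][b,a] for a,b in zip(u[::7],v[::7])])
C=RC.inv().apply(P-O); print('cab-frame red',np.percentile(C,[2,50,98],axis=0))
e=rows(here(),[pose(-32+12*.766,48-12*.643,40)],[8])
```

```text
[434.19 -39.76 114.81] [-178.99  -47.64   32.69] [-40.27  11.28 140.62  78.78  46.5  -50.39]
[{'point': [321.7, 230.1], 'p': 0.59}]
[ 299  220   47   23 1032] [322.12 231.43]
cab-frame red [[-41.61 -19.1   47.24]
 [-36.92  -0.4   56.06]
 [-25.89  18.1   58.48]]
[{"x":0.6,"y":0.4,"z":14.8,"rx":-0.0011,"ry":0.0051,"rz":-0.0003},{"x":0.6,"y":0.4,"z":14.9,"rx":-0.001,"ry":0.0052,"rz":-0.0004},{"x":0.5,"y":0.3,"z":14.8,"rx":-0.0011,"ry":0.0051,"rz":-0.0003},{"x":0.4,"y":0.4,"z":14.9,"rx":-0.0011,"ry":0.0051,"rz":-0.0003},{"x":0.3,"y":0.3,"z":14.8,"rx":-0.001,"ry":0.0052,"rz":-0.0004},{"x":0.3,"y":0.3,"z":14.9,"rx":-0.0011,"ry":0.0051,"rz":-0.0003},{"x":0.1,"y":0.3,"z":14.8,"rx":-0.001,"ry":0.0051,"rz":-0.0003},{"x":0.1,"y":0.3,"z":14.9,"rx":-0.0011,"ry":0.0052,"rz":-0.0004}]
```

View pics/w1.png

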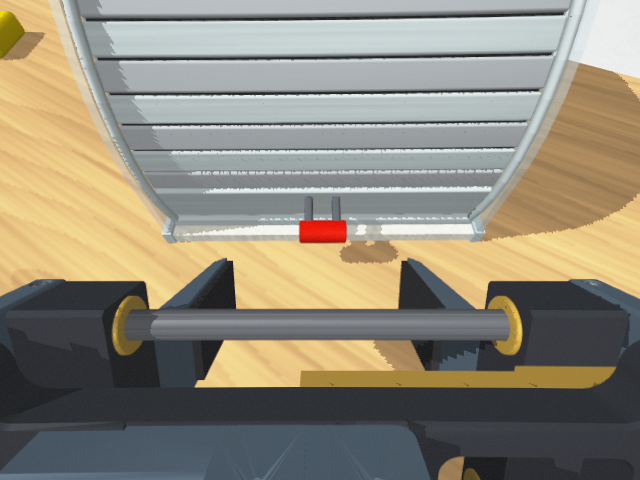

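The red handle is at (322,231), centred between the open fingers, and its position matches the cabinet-frame estimate. Advancing now.

>>> move_arm(plan=[{"x": 0.5,"y": 0.5,"z": 15,"rx": -0.001,"ry": 0.005,"rz": 0},{"x": 0.5,"y": 0.5,"z": 15,"rx": -0.001,"ry": 0.005,"rz": 0},{"x": 0.5,"y": 0.5,"z": 15,"rx": -0.001,"ry": 0.005,"rz": 0},{"x": 0.5,"y": 0.5,"z": 15,"rx": -0.001,"ry": 0.005,"rz": 0},{"x": 0,"y": 0,"z": 15,"rx": -0.001,"ry": 0.005,"rz": 0},{"x": 0,"y": 0,"z": 15,"rx": -0.001,"ry": 0.005,"rz": 0},{"x": 0,"y": 0,"z": 15,"rx": -0.001,"ry": 0.005,"rz": 0},{"x": 0,"y": 0,"z": 14,"rx": -0.001,"ry": 0.005,"rz": 0},{"x": 0,"y": 0,"z": 0,"rx": 0,"ry": 0,"rz": 0},{"x": 0,"y": 0,"z": 0,"rx": 0,"ry": 0,"rz": 0}])

```text
time_s: 6.4
ee_pos: [512.8, 9.6, 40.6]
ee_rot: [180.0, -50.1, 33.4]
force: [0.7, -0.2, -0.0]
gripper_width: 91.4
gripper_force: 0.0
```

Run:
```python
from h import *
np.set_printoptions(precision=2,suppress=True)
s=state();print(s['ee_pos'],s['ee_rot'],s['qpos'],s['force'],pose(-32+12*.766,48-12*.643,40)[0])
```

```text
[512.79   9.62  40.61] [179.97 -50.08  33.41] [-25.93  26.62 141.61 110.95  44.92 -75.64] [ 0.73 -0.19 -0.01] [512.74   8.38  40.28]
```

>>> move_arm(plan=[{"x": 0,"y": 0,"z": 0,"rx": 0,"ry": 0,"rz": 0},{"x": 0,"y": 0,"z": 0,"rx": 0,"ry": 0,"rz": 0},{"x": 0,"y": 0,"z": 0,"rx": 0,"ry": 0,"rz": 0},{"x": 0,"y": 0,"z": 0,"rx": 0,"ry": 0,"rz": 0},{"x": 0,"y": 0,"z": 0,"rx": 0,"ry": 0,"rz": 0},{"x": 0,"y": 0,"z": 0,"rx": 0,"ry": 0,"rz": 0},{"x": 0,"y": 0,"z": 0,"rx": 0,"ry": 0,"rz": 0},{"x": 0,"y": 0,"z": 0,"rx": 0,"ry": 0,"rz": 0}], grip=0.3, squeeze=25)

```text
time_s: 7.2
ee_pos: [513.2, 7.6, 39.7]
ee_rot: [179.9, -50.0, 33.1]
force: [0.8, -5.0, -0.4]
gripper_width: 39.7
gripper_force: 25.0
```

Run:
```python
from h import *
s=state(); print(s['force'],s['ee_pos'],s['gripper_width'],s['gripper_force'])
p,r=here(); c=RC.inv().apply(p-O); print(c)
bs=[]
off=np.array([c[0]-(-32+12*.766),c[2]-(48-12*.643)])
for k in range(1,21):
    a=1.13*k/20; th=40+30*k/20; t=np.radians(th)
    a0=np.arctan2(48-85,-32-190)  # angle
    A=a0-a; hx=190+225.06*np.cos(A); hz=85+225.06*np.sin(A)
    bs.append(pose(hx+12*np.cos(t)+off[0],hz-12*np.sin(t)+off[1],th,c[1]))
print(hx,hz)
rows((p,pose(0,0,40)[1]),bs,[1]*20)
```

```text
[ 0.80987778 -5.01275505 -0.36976256] [513.22798392   7.60822182  39.74859451] 39.66664123904692 25.000235438346863
[-22.82011727  -0.91290545  39.74859451]
61.81953237619814 269.99127363133505
[{"x":8.2,"y":0.0,"z":-9.4,"rx":0.0,"ry":-0.0262,"rz":-0.0},{"x":8.5,"y":0.0,"z":-9.2,"rx":-0.0,"ry":-0.0262,"rz":0.0},{"x":8.8,"y":-0.0,"z":-8.9,"rx":0.0,"ry":-0.0261,"rz":-0.0},{"x":9.0,"y":0.0,"z":-8.6,"rx":-0.0,"ry":-0.0262,"rz":-0.0},{"x":9.3,"y":0.0,"z":-8.3,"rx":-0.0,"ry":-0.0262,"rz":-0.0},{"x":9.6,"y":0.0,"z":-8.1,"rx":-0.0,"ry":-0.0262,"rz":-0.0},{"x":9.8,"y":-0.0,"z":-7.7,"rx":-0.0,"ry":-0.0262,"rz":0.0},{"x":10.0,"y":0.0,"z":-7.4,"rx":-0.0,"ry":-0.0261,"rz":0.0},{"x":10.2,"y":-0.0,"z":-7.1,"rx":0.0,"ry":-0.0262,"rz":-0.0},{"x":10.5,"y":0.0,"z":-6.8,"rx":0.0,"ry":-0.0262,"rz":-0.0}]
[{"x":10.6,"y":0.0,"z":-6.5,"rx":0.0,"ry":-0.0262,"rz":-0.0},{"x":10.8,"y":0.0,"z":-6.1,"rx":-0.0,"ry":-0.0262,"rz":-0.0},{"x":11.0,"y":0.0,"z":-5.7,"rx":0.0,"ry":-0.0261,"rz":-0.0},{"x":11.2,"y":0.0,"z":-5.5,"rx":0.0,"ry":-0.0262,"rz":-0.0},{"x":11.4,"y":0.0,"z":-5.1,"rx":0.0,"ry":-0.0262,"rz":-0.0},{"x":11.5,"y":0.0,"z":-4.7,"rx":-0.0,"ry":-0.0262,"rz":-0.0},{"x":11.6,"y":-0.0,"z":-4.3,"rx":0.0,"ry":-0.0262,"rz":-0.0},{"x":11.8,"y":-0.0,"z":-4.0,"rx":-0.0,"ry":-0.0261,"rz":-0.0},{"x":11.8,"y":-0.0,"z":-3.7,"rx":0.0,"ry":-0.0262,"rz":-0.0},{"x":12.0,"y":-0.0,"z":-3.2,"rx":0.0,"ry":-0.0262,"rz":0.0}]
```

>>> move_arm(plan=[{"x": 8.2,"y": 0.5,"z": -9.4,"rx": 0,"ry": -0.026,"rz": 0},{"x": 8.5,"y": 0.5,"z": -9.2,"rx": 0,"ry": -0.026,"rz": 0},{"x": 8.8,"y": 0,"z": -8.9,"rx": 0,"ry": -0.026,"rz": 0},{"x": 9.0,"y": 0,"z": -8.6,"rx": 0,"ry": -0.026,"rz": 0},{"x": 9.3,"y": 0,"z": -8.3,"rx": 0,"ry": -0.026,"rz": 0}])

```text
time_s: 7.7
ee_pos: [510.8, 6.0, 102.1]
ee_rot: [180.0, -42.5, 33.3]
force: [7.4, 2.6, -5.7]
gripper_width: 39.8
gripper_force: 25.0
```

>>> move_arm(plan=[{"x": 9.6,"y": 0,"z": -8.1,"rx": 0,"ry": -0.026,"rz": 0},{"x": 9.8,"y": 0,"z": -7.7,"rx": 0,"ry": -0.026,"rz": 0},{"x": 10,"y": 0,"z": -7.4,"rx": 0,"ry": -0.026,"rz": 0},{"x": 10.2,"y": 0,"z": -7.1,"rx": 0,"ry": -0.026,"rz": 0},{"x": 10.5,"y": 0,"z": -6.8,"rx": 0,"ry": -0.026,"rz": 0}])

```text
time_s: 8.2
ee_pos: [523.0, 14.1, 162.0]
ee_rot: [179.9, -35.0, 33.3]
force: [9.2, 2.2, -6.8]
gripper_width: 40.0
gripper_force: 25.0
```

Run:
```python
from h import *
s=state(); print(s['force'],s['ee_pos'],s['ee_rot'],s['gripper_width'],s['gripper_force'],s['qpos'])
p,r=here(); c=RC.inv().apply(p-r.apply([0,0,12])-O); print(c, np.hypot(c[0]-190,c[2]-85), np.arctan2(c[2]-85,190-c[0])+.165)
```

```text
[ 9.18063725  2.22995876 -6.80750506] [523.01040941  14.05326213 161.99376059] [179.90515083 -34.97547571  33.28793013] 39.978435553055704 24.9962916970253 [-15.89454866   7.06803062 123.54386009  48.91319843  35.03887295
   3.34136448]
[-17.98411523  -0.8755539  171.82651684] 225.38020368470515 0.5604729166747587
```

Tracking the arc well, with the joint at about 0.56 rad.

>>> move_arm(plan=[{"x": 10.6,"y": 0,"z": -6.5,"rx": 0,"ry": -0.026,"rz": 0},{"x": 10.8,"y": 0,"z": -6.1,"rx": 0,"ry": -0.026,"rz": 0},{"x": 11,"y": 0,"z": -5.7,"rx": 0,"ry": -0.026,"rz": 0},{"x": 11.2,"y": 0,"z": -5.5,"rx": 0,"ry": -0.026,"rz": 0},{"x": 11.4,"y": 0,"z": -5.1,"rx": 0,"ry": -0.026,"rz": 0}])

```text
time_s: 8.7
ee_pos: [548.6, 30.9, 215.2]
ee_rot: [179.9, -27.5, 33.3]
force: [4.9, -1.6, -5.4]
gripper_width: 40.1
gripper_force: 25.0
```

>>> move_arm(plan=[{"x": 11.5,"y": 0,"z": -4.7,"rx": 0,"ry": -0.026,"rz": 0},{"x": 11.6,"y": 0,"z": -4.3,"rx": 0,"ry": -0.026,"rz": 0},{"x": 11.8,"y": 0,"z": -4,"rx": 0,"ry": -0.026,"rz": 0},{"x": 11.8,"y": 0,"z": -3.7,"rx": 0,"ry": -0.026,"rz": 0},{"x": 12,"y": 0,"z": -3.2,"rx": 0,"ry": -0.026,"rz": 0},{"x": 0,"y": 0,"z": 0,"rx": 0,"ry": 0,"rz": 0},{"x": 0,"y": 0,"z": 0,"rx": 0,"ry": 0,"rz": 0}])

```text
time_s: 9.4
ee_pos: [586.8, 56.0, 258.5]
ee_rot: [179.9, -20.3, 33.3]
force: [2.1, -3.6, 2.4]
gripper_width: 39.7
gripper_force: 25.0
```

Run:
```python
from h import *
s=state(); print(s['force'],s['ee_pos'],s['ee_rot'],s['gripper_width'],s['gripper_force'],s['qpos'])
p,r=here(); c=RC.inv().apply(p-r.apply([0,0,12])-O); print(c, np.hypot(c[0]-190,c[2]-85), np.arctan2(c[2]-85,190-c[0])+.165)
```

```text
[ 2.05215826 -3.58039983  2.3516151 ] [586.76978698  55.95357994 258.45961106] [179.92104351 -20.26846191  33.32988363] 39.72298172475918 25.000227391719818 [-2.23041681  9.68032051 97.95316723 13.91908441 56.39219407 48.35179895]
[ 61.0323316   -0.86725877 269.7165575 ] 225.28396770952105 1.1262846499097507
```

>>> move_arm(plan=[{"x": 0,"y": 0,"z": 0,"rx": 0,"ry": 0,"rz": 0},{"x": 0,"y": 0,"z": 0,"rx": 0,"ry": 0,"rz": 0},{"x": 0,"y": 0,"z": 0,"rx": 0,"ry": 0,"rz": 0},{"x": 0,"y": 0,"z": 0,"rx": 0,"ry": 0,"rz": 0},{"x": 0,"y": 0,"z": 0,"rx": 0,"ry": 0,"rz": 0},{"x": 0,"y": 0,"z": 0,"rx": 0,"ry": 0,"rz": 0}], grip=0.9)

```text
time_s: 10.0
ee_pos: [586.5, 56.6, 258.3]
ee_rot: [-179.9, -20.2, 33.3]
force: [-0.3, 0.7, -0.5]
gripper_width: 81.7
gripper_force: 0.0
```

>>> move_arm(plan=[{"x": 0,"y": 0,"z": -10,"rx": 0,"ry": 0,"rz": 0},{"x": 0,"y": 0,"z": -20,"rx": 0,"ry": 0,"rz": 0},{"x": 0,"y": 0,"z": -20,"rx": 0,"ry": 0,"rz": 0},{"x": -25,"y": 0,"z": -10,"rx": 0,"ry": 0,"rz": 0},{"x": -35,"y": 0,"z": 0,"rx": 0,"ry": 0.05,"rz": 0},{"x": -35,"y": 0,"z": 0,"rx": 0,"ry": 0.05,"rz": 0},{"x": -35,"y": 0,"z": 0,"rx": 0,"ry": 0.05,"rz": 0},{"x": -35,"y": 0,"z": 0,"rx": 0,"ry": 0.05,"rz": 0},{"x": 0,"y": 0,"z": 0,"rx": 0,"ry": 0.05,"rz": 0},{"x": 0,"y": 0,"z": 0,"rx": 0,"ry": 0,"rz": 0}])

```text
time_s: 11.0
ee_pos: [441.9, -38.3, 247.7]
ee_rot: [-179.9, -34.6, 33.0]
force: [-0.6, -0.5, 0.3]
gripper_width: 82.1
gripper_force: 0.0
```

```bash
cat > look.py <<'E'
from h import *
import sys
np.set_printoptions(precision=1,suppress=True)
s=state();print(s['time_s'],s['ee_pos'],s['ee_rot'],s['qpos'],s['force'])
F={c:grab_frame(c) for c in ['side','top','wrist']}
for c in F: cv2.imwrite(f'pics/{c}{sys.argv[1]}.png',F[c]['img'][:,:,::-1])
for n in ['shutter_handle','pump_top','dispenser','flux_jar']:
    rs=[]
    for c in F:
        for l in landmark_of(c,n)[:2]:
            q=depthpt(F[c],l['point']); print(n,c,round(l['p'],2),np.array(l['point']),q, None if q is None else RC.inv().apply(q-O))
            if l['p']>.4: rs.append(ray(F[c],l['point']))
    if len(rs)>1: x,e=tri(rs); print('  tri',x,RC.inv().apply(x-O),np.array(e))
E
python3 look.py 2
```

```text
11.0 [441.9 -38.3 247.7] [-179.9  -34.6   33. ] [-28.9  -4.6 120.7  38.8  53.1   7.1] [-0.6 -0.5  0.3]
shutter_handle side 0.83 [334.7 109.4] [584.   52.4 281.6] [ 60.9  -2.3 281.6]
shutter_handle top 0.73 [249.1 157.9] [584.2  54.  283.9] [ 62.   -1.1 283.9]
shutter_handle wrist 0.58 [315.9  20.2] [581.7  53.1 279.7] [ 59.4  -0.5 279.7]
  tri [586.2  55.5 276. ] [ 64.4  -1.  276. ] [0.2 0.6 0.5]
pump_top side 0.74 [345.4 156.8] [600.1  26.1 131.3] [ 60.  -33.2 131.3]
pump_top top 0.62 [275.8 175.3] [593.8  21.9 132.5] [ 52.4 -33.2 132.5]
pump_top wrist 0.82 [345.3 150.8] [604.1  30.5 130.8] [ 65.7 -31.6 130.8]
  tri [592.1  21.5 149. ] [ 50.7 -32.6 149. ] [3.6 2.8 3.6]
dispenser side 0.78 [342.9 177.5] [584.2   4.8  87.7] [ 35.  -42.3  87.7]
dispenser top 0.61 [277.4 184.8] [582.4  21.4 101.5] [ 42.6 -27.4 101.5]
dispenser wrist 0.94 [343.3 206.1] [574.8   9.4  70.3] [ 29.6 -33.2  70.3]
  tri [602.9  26.2  14.6] [ 62.3 -34.5  14.6] [4.3 2.6 6.9]
flux_jar side 0.61 [347.8 161.1] [599.4  15.4 131.2] [ 53.5 -41.7 131.2]
flux_jar side 0.49 [319.  118.8] [566.9  76.5 231.3] [ 59.8  27.2 231.3]
flux_jar top 0.68 [280.8 218. ] [530.3  21.3  17.3] [-1.   1.1 17.3]
flux_jar wrist 0.92 [261.7 135.1] [625.7 176.7  27. ] [164.   78.7  27. ]
  tri [502.1 -11.9 334.2] [-42.8 -11.2 334.2] [61.1 40.9 32.2 37.4]
```

View pics/wrist2.png

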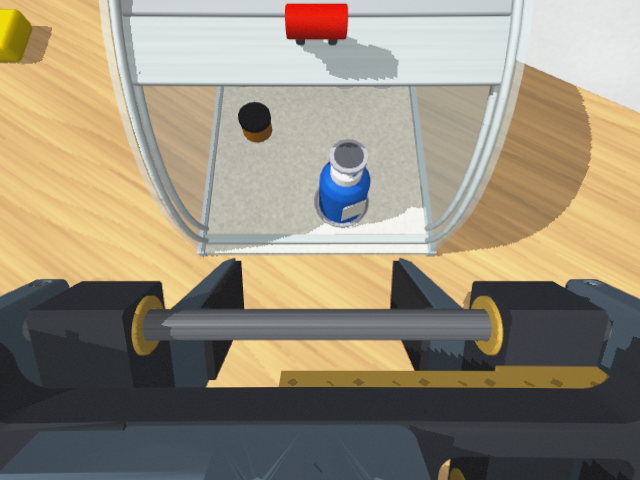

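The shutter stays up with the handle at (317,22). The pump dish is at (348,155) and the jar at (255,120), well off to the left. Next I'll measure the dish from depth.

Run:
```python
from h import *
np.set_printoptions(precision=1,suppress=True)
for c,p0 in (('wrist',(348,155)),('side',(345,157)),('top',(276,175))):
    f=grab_frame(c); K,d,M,t=cam(f)
    v,u=np.mgrid[p0[1]-40:p0[1]+41,p0[0]-40:p0[0]+41]; u=u.ravel();v=v.ravel()
    z=f['z_map'][v,u]; q=cv2.undistortPoints(np.stack([u,v],1).astype(float)[:,None],K,d)[:,0]
    P=RC.inv().apply((np.c_[q*z[:,None],z]-t)@M-O)
    k=(z>0)&(P[:,2]>124)&(P[:,2]<140)&(P[:,0]>20)&(P[:,0]<110)&(abs(P[:,1]+33)<35); Q=P[k]
    print(c,len(Q),'lo/med/hi',*np.percentile(Q,[1,50,99],axis=0),cv2.minEnclosingCircle(Q[:,:2].astype(np.float32)))
    for h in range(124,140,3): 
        w=Q[(Q[:,2]>=h)&(Q[:,2]<h+3)]; print(h,len(w),w.mean(0) if len(w) else '')
```

```text
wrist 1111 lo/med/hi [ 40.7 -53.9 125.7] [ 59.  -34.3 130.6] [ 80.2 -15.  132.4] ((61.06068801879883, -34.298519134521484), 21.173690795898438)
124 34 [ 44.2 -30.9 125.9]
127 191 [ 55.6 -33.2 129.3]
130 886 [ 60.6 -34.6 130.9]
133 0 
136 0 
139 0 
side 316 lo/med/hi [ 39.  -52.4 125.8] [ 58.4 -33.5 130.7] [ 79.1 -14.3 134.1] ((59.15526580810547, -32.055152893066406), 21.727886199951172)
124 7 [ 41.8 -38.2 125.6]
127 89 [ 59.4 -35.1 129.1]
130 201 [ 58.8 -32.5 131.3]
133 19 [ 56.  -33.  133.6]
136 0 
139 0 
top 353 lo/med/hi [ 39.5 -54.2 127.6] [ 59.1 -34.8 131.5] [ 79.3 -15.4 136.4] ((59.25587844848633, -34.25206756591797), 21.528383255004883)
124 1 [ 77.8 -33.  125.6]
127 58 [ 61.1 -35.9 129.1]
130 213 [ 59.5 -34.6 131.5]
133 74 [ 57.6 -33.9 134. ]
136 7 [ 52.5 -35.1 136.9]
139 0
```

Run:
```python
from h import *
t=np.radians(40); T=(70.3,151.5)
e=rows(here(),[pose(T[0]-130*np.cos(t),T[1]+130*np.sin(t),40,-34),pose(*T,40,-34)],[6,10]); print(e)
```

```text
[{"x":9.3,"y":5.6,"z":9.0,"rx":-0.0,"ry":0.0449,"rz":-0.0001},{"x":8.9,"y":5.6,"z":9.5,"rx":-0.0001,"ry":0.0449,"rz":-0.0002},{"x":8.5,"y":5.7,"z":9.8,"rx":0.0,"ry":0.0448,"rz":-0.0001},{"x":8.0,"y":5.6,"z":10.2,"rx":-0.0,"ry":0.0449,"rz":-0.0001},{"x":7.5,"y":5.6,"z":10.5,"rx":-0.0001,"ry":0.0449,"rz":-0.0002},{"x":7.1,"y":5.6,"z":10.9,"rx":0.0,"ry":0.0449,"rz":-0.0001},{"x":-0.0,"y":0.0,"z":13.0,"rx":0.0,"ry":-0.0,"rz":0.0},{"x":-0.0,"y":0.0,"z":13.0,"rx":0.0,"ry":-0.0,"rz":0.0},{"x":-0.0,"y":0.0,"z":13.0,"rx":0.0,"ry":-0.0,"rz":0.0},{"x":-0.0,"y":0.0,"z":13.0,"rx":0.0,"ry":-0.0,"rz":0.0}]
[{"x":-0.0,"y":0.0,"z":13.0,"rx":0.0,"ry":-0.0,"rz":0.0},{"x":-0.0,"y":0.0,"z":13.0,"rx":0.0,"ry":-0.0,"rz":0.0},{"x":-0.0,"y":0.0,"z":13.0,"rx":0.0,"ry":-0.0,"rz":0.0},{"x":-0.0,"y":0.0,"z":13.0,"rx":0.0,"ry":-0.0,"rz":0.0},{"x":-0.0,"y":0.0,"z":13.0,"rx":0.0,"ry":-0.0,"rz":0.0},{"x":-0.0,"y":0.0,"z":13.0,"rx":0.0,"ry":-0.0,"rz":0.0}]
(array([609.21157436,  31.10271399, 151.51862203]), Rotation.from_matrix(array([[ 5.37226466e-01,  5.49017656e-01,  6.40286918e-01],
                            [ 3.52902735e-01, -8.35810752e-01,  4.20571096e-01],
                            [ 7.66059648e-01,  1.70807664e-05, -6.42769489e-01]])))
```

>>> move_arm(plan=[{"x": 9,"y": 5.5,"z": 9,"rx": 0,"ry": 0.045,"rz": 0},{"x": 9,"y": 5.5,"z": 9.5,"rx": 0,"ry": 0.045,"rz": 0},{"x": 8.5,"y": 5.5,"z": 10,"rx": 0,"ry": 0.045,"rz": 0},{"x": 8,"y": 5.5,"z": 10,"rx": 0,"ry": 0.045,"rz": 0},{"x": 7.5,"y": 5.5,"z": 10.5,"rx": 0,"ry": 0.045,"rz": 0},{"x": 7,"y": 5.5,"z": 11,"rx": 0,"ry": 0.045,"rz": 0},{"x": 0,"y": 0,"z": 0,"rx": 0,"ry": 0,"rz": 0},{"x": 0,"y": 0,"z": 0,"rx": 0,"ry": 0,"rz": 0},{"x": 0,"y": 0,"z": 0,"rx": 0,"ry": 0,"rz": 0},{"x": 0,"y": 0,"z": 0,"rx": 0,"ry": 0,"rz": 0}], grip=0, squeeze=20)

```text
time_s: 12.9
ee_pos: [525.4, -23.1, 235.5]
ee_rot: [179.9, -50.1, 33.3]
force: [-0.3, -0.2, 0.0]
gripper_width: 4.7
gripper_force: 0.0
```

Run:
```python
from h import *
t=np.radians(40); T=(70.3,151.5)
s=state();print(s['ee_pos'],s['ee_rot'],s['qpos'],s['gripper_width'],s['time_s'])
rows(here(),[pose(*T,40,-34)],[10])
```

```text
[525.38076443 -23.09811498 235.48820589] [179.94589727 -50.05403318  33.3268273 ] [-29.77474023   3.92287184 124.65061403  67.34540325  47.76600064
 -19.80980618] 4.712691714642022 12.9
[{"x":-0.0,"y":0.1,"z":13.0,"rx":0.0001,"ry":-0.0001,"rz":0.0},{"x":-0.1,"y":0.0,"z":13.1,"rx":0.0,"ry":-0.0001,"rz":0.0001},{"x":0.0,"y":0.1,"z":13.0,"rx":0.0001,"ry":-0.0001,"rz":-0.0},{"x":-0.0,"y":0.1,"z":13.1,"rx":0.0,"ry":-0.0001,"rz":0.0},{"x":-0.0,"y":0.0,"z":13.0,"rx":0.0001,"ry":-0.0001,"rz":0.0001},{"x":-0.1,"y":0.1,"z":13.1,"rx":0.0001,"ry":-0.0001,"rz":-0.0},{"x":0.0,"y":0.1,"z":13.0,"rx":0.0,"ry":-0.0001,"rz":0.0},{"x":-0.0,"y":0.1,"z":13.1,"rx":0.0001,"ry":-0.0001,"rz":0.0},{"x":-0.0,"y":0.0,"z":13.0,"rx":0.0,"ry":-0.0,"rz":0.0001},{"x":-0.0,"y":0.1,"z":13.1,"rx":0.0001,"ry":-0.0001,"rz":0.0}]
```

>>> move_arm(plan=[{"x": 0,"y": 0,"z": 13,"rx": 0,"ry": 0,"rz": 0},{"x": 0,"y": 0,"z": 13,"rx": 0,"ry": 0,"rz": 0},{"x": 0,"y": 0,"z": 13,"rx": 0,"ry": 0,"rz": 0},{"x": 0,"y": 0,"z": 13,"rx": 0,"ry": 0,"rz": 0},{"x": 0,"y": 0,"z": 13,"rx": 0,"ry": 0,"rz": 0},{"x": 0,"y": 0,"z": 13,"rx": 0,"ry": 0,"rz": 0},{"x": 0,"y": 0,"z": 13,"rx": 0,"ry": 0,"rz": 0},{"x": 0,"y": 0.5,"z": 13,"rx": 0,"ry": 0,"rz": 0}])

```text
time_s: 13.7
ee_pos: [592.8, 20.5, 168.4]
ee_rot: [180.0, -50.1, 33.3]
force: [0.5, 0.3, -0.4]
gripper_width: 0.5
gripper_force: 0.0
```

>>> move_arm(plan=[{"x": 0,"y": 0,"z": 10,"rx": 0,"ry": 0,"rz": 0},{"x": 0,"y": 0,"z": 10,"rx": 0,"ry": 0,"rz": 0},{"x": 0,"y": 0,"z": 6,"rx": 0,"ry": 0,"rz": 0},{"x": 0,"y": 0,"z": 0,"rx": 0,"ry": 0,"rz": 0},{"x": 0,"y": 0,"z": 0,"rx": 0,"ry": 0,"rz": 0}])

```text
time_s: 14.2
ee_pos: [609.0, 31.2, 151.7]
ee_rot: [-180.0, -50.1, 33.3]
force: [-0.0, -0.5, 0.5]
gripper_width: 0.6
gripper_force: 0.0
```

```bash
python3 look.py 3 | head -4
```

```text
14.2 [609.   31.2 151.7] [-180.   -50.1   33.3] [-17.2  16.4 124.8  87.8  36.3 -35.2] [-0.  -0.5  0.5]
shutter_handle side 0.91 [332.6 115.4] [578.4  49.4 271.3] [ 54.6  -1.8 271.3]
shutter_handle top 0.62 [248.5 158.6] [583.2  55.1 283.2] [ 61.8   0.4 283.2]
shutter_handle wrist 0.69 [184.8  81.5] [582.9  49.2 277.7] [ 58.3  -4.3 277.7]
```

View pics/wrist3.png

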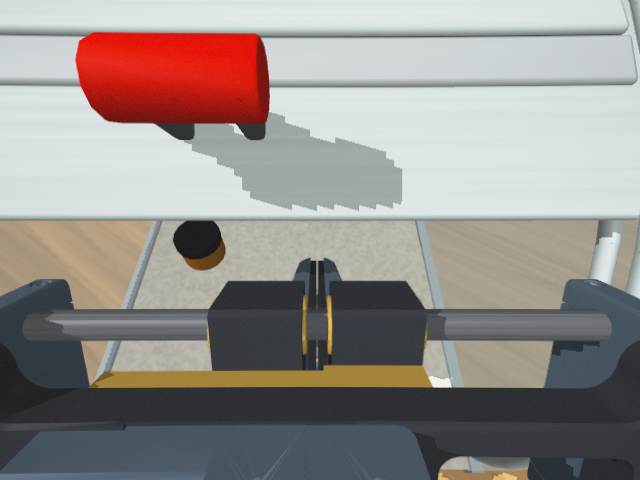

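The shutter is still up with the handle at (170,80), clear of the gripper, and the fingers cover the dish. Now pressing down slowly.

>>> move_arm(plan=[{"x": -1.5,"y": 0,"z": 1.3,"rx": 0,"ry": 0,"rz": 0},{"x": -1.5,"y": 0,"z": 1.3,"rx": 0,"ry": 0,"rz": 0},{"x": -0.8,"y": 0,"z": 0.6,"rx": 0,"ry": 0,"rz": 0},{"x": -0.8,"y": 0,"z": 0.6,"rx": 0,"ry": 0,"rz": 0},{"x": -0.8,"y": 0,"z": 0.6,"rx": 0,"ry": 0,"rz": 0},{"x": -0.8,"y": 0,"z": 0.6,"rx": 0,"ry": 0,"rz": 0},{"x": 0,"y": 0,"z": 0,"rx": 0,"ry": 0,"rz": 0}])

```text
time_s: 15.65
ee_pos: [609.0, 31.2, 143.4]
ee_rot: [-179.9, -50.1, 33.2]
force: [-0.1, -0.2, -0.1]
gripper_width: 0.5
gripper_force: 0.2
```

>>> move_arm(plan=[{"x": -0.8,"y": 0,"z": 0.6,"rx": 0,"ry": 0,"rz": 0},{"x": -0.8,"y": 0,"z": 0.6,"rx": 0,"ry": 0,"rz": 0},{"x": -0.8,"y": 0,"z": 0.6,"rx": 0,"ry": 0,"rz": 0},{"x": 0,"y": 0,"z": 0,"rx": 0,"ry": 0,"rz": 0}])

```text
time_s: 16.05
ee_pos: [609.0, 31.2, 140.9]
ee_rot: [-179.9, -50.1, 33.2]
force: [-1.3, -0.1, 3.9]
gripper_width: 0.3
gripper_force: 2.1
```

>>> move_arm(plan=[{"x": -0.8,"y": 0,"z": 0.6,"rx": 0,"ry": 0,"rz": 0},{"x": -0.8,"y": 0,"z": 0.6,"rx": 0,"ry": 0,"rz": 0},{"x": -0.8,"y": 0,"z": 0.6,"rx": 0,"ry": 0,"rz": 0},{"x": 0,"y": 0,"z": 0,"rx": 0,"ry": 0,"rz": 0}])

```text
time_s: 16.45
ee_pos: [609.0, 31.1, 137.9]
ee_rot: [-179.9, -50.1, 33.2]
force: [-0.6, -0.1, 5.7]
gripper_width: 0.5
gripper_force: 2.8
```

>>> move_arm(plan=[{"x": -0.8,"y": 0,"z": 0.6,"rx": 0,"ry": 0,"rz": 0},{"x": -0.8,"y": 0,"z": 0.6,"rx": 0,"ry": 0,"rz": 0},{"x": -0.8,"y": 0,"z": 0.6,"rx": 0,"ry": 0,"rz": 0},{"x": -0.8,"y": 0,"z": 0.6,"rx": 0,"ry": 0,"rz": 0},{"x": -0.8,"y": 0,"z": 0.6,"rx": 0,"ry": 0,"rz": 0},{"x": 0,"y": 0,"z": 0,"rx": 0,"ry": 0,"rz": 0}])

```text
time_s: 17.05
ee_pos: [609.0, 31.1, 133.4]
ee_rot: [-179.9, -50.2, 33.2]
force: [-0.8, 0.5, 7.7]
gripper_width: 0.5
gripper_force: 3.7
```

>>> move_arm(plan=[{"x": -0.8,"y": 0,"z": 0.6,"rx": 0,"ry": 0,"rz": 0},{"x": -0.8,"y": 0,"z": 0.6,"rx": 0,"ry": 0,"rz": 0},{"x": 0,"y": 0,"z": 0,"rx": 0,"ry": 0,"rz": 0}])

```text
time_s: 17.35
ee_pos: [609.0, 31.1, 131.7]
ee_rot: [-180.0, -50.2, 33.3]
force: [-0.6, 0.4, 8.4]
gripper_width: 0.6
gripper_force: 4.1
```

>>> move_arm(plan=[{"x": -0.4,"y": 0,"z": 0.3,"rx": 0,"ry": 0,"rz": 0},{"x": -0.4,"y": 0,"z": 0.3,"rx": 0,"ry": 0,"rz": 0},{"x": 0,"y": 0,"z": 0,"rx": 0,"ry": 0,"rz": 0}])

```text
time_s: 17.65
ee_pos: [609.0, 31.2, 130.8]
ee_rot: [-180.0, -50.2, 33.3]
force: [-1.8, 0.3, 9.0]
gripper_width: 0.3
gripper_force: 4.3
```

Just short of the stop. I'll go until the force rises above the spring's.

>>> move_arm(plan=[{"x": -0.4,"y": 0,"z": 0.3,"rx": 0,"ry": 0,"rz": 0},{"x": -0.4,"y": 0,"z": 0.3,"rx": 0,"ry": 0,"rz": 0},{"x": 0,"y": 0,"z": 0,"rx": 0,"ry": 0,"rz": 0}])

```text
time_s: 17.95
ee_pos: [609.1, 31.2, 130.4]
ee_rot: [-180.0, -50.3, 33.3]
force: [-2.9, -0.6, 11.0]
gripper_width: 0.7
gripper_force: 5.6
```

>>> move_arm(plan=[{"x": -0.4,"y": 0,"z": 0.3,"rx": 0,"ry": 0,"rz": 0},{"x": 0,"y": 0,"z": 0,"rx": 0,"ry": 0,"rz": 0}])

```text
time_s: 18.15
ee_pos: [609.2, 31.2, 130.3]
ee_rot: [-180.0, -50.3, 33.3]
force: [-5.4, -1.2, 12.9]
gripper_width: 0.4
gripper_force: 6.6
```

Force is rising and motion has stopped, so the dish is at its stop. Lifting and retreating.

>>> move_arm(plan=[{"x": 1.5,"y": 0,"z": -1.3,"rx": 0,"ry": 0,"rz": 0},{"x": 1.5,"y": 0,"z": -1.3,"rx": 0,"ry": 0,"rz": 0},{"x": 2.3,"y": 0,"z": -1.9,"rx": 0,"ry": 0,"rz": 0},{"x": 2.3,"y": 0,"z": -1.9,"rx": 0,"ry": 0,"rz": 0},{"x": 3,"y": 0,"z": -2.6,"rx": 0,"ry": 0,"rz": 0},{"x": 3,"y": 0,"z": -2.6,"rx": 0,"ry": 0,"rz": 0},{"x": 3,"y": 0,"z": -2.6,"rx": 0,"ry": 0,"rz": 0},{"x": 0,"y": 0,"z": -10,"rx": 0,"ry": 0,"rz": 0},{"x": 0,"y": 0,"z": -15,"rx": 0,"ry": 0,"rz": 0},{"x": 0,"y": 0,"z": -20,"rx": 0,"ry": 0,"rz": 0}])

```text
time_s: 19.15
ee_pos: [578.2, 11.6, 177.6]
ee_rot: [-179.8, -49.9, 33.2]
force: [0.5, -0.1, -0.6]
gripper_width: 0.4
gripper_force: 0.0
```

>>> move_arm(plan=[{"x": 0,"y": 0,"z": -20,"rx": 0,"ry": 0,"rz": 0},{"x": 0,"y": 0,"z": -20,"rx": 0,"ry": 0,"rz": 0},{"x": 0,"y": 0,"z": -20,"rx": 0,"ry": 0,"rz": 0},{"x": 0,"y": 0,"z": -20,"rx": 0,"ry": 0,"rz": 0},{"x": 0,"y": 0,"z": -15,"rx": 0,"ry": 0,"rz": 0},{"x": 0,"y": 0,"z": 0,"rx": 0,"ry": 0,"rz": 0},{"x": 0,"y": 0,"z": 0,"rx": 0,"ry": 0,"rz": 0}])

```text
time_s: 19.85
ee_pos: [518.2, -28.6, 239.2]
ee_rot: [-179.9, -50.0, 33.2]
force: [-0.8, 0.3, -0.2]
gripper_width: 0.4
gripper_force: 0.0
```

```bash
python3 look.py 4 | head -9
```

```text
19.85 [518.2 -28.6 239.2] [-179.9  -50.    33.2] [-31.1   3.3 124.7  66.3  49.  -19.4] [-0.8  0.3 -0.2]
shutter_handle side 0.93 [332.5 112.8] [579.   51.1 276.6] [ 56.1  -0.7 276.6]
shutter_handle top 0.83 [248.3 157.2] [585.3  55.3 284.3] [ 63.7  -0.6 284.3]
shutter_handle wrist 0.81 [263.9 116.3] [582.1  53.3 280.1] [ 59.8  -0.5 280.1]
  tri [583.8  54.7 276.7] [ 62.   -0.3 276.7] [5.2 4.  1.6]
pump_top side 0.59 [346.5 155.5] [603.6  27.4 131.4] [ 63.6 -33.9 131.4]
dispenser side 0.79 [343.7 179.9] [584.2   1.   82.7] [ 32.9 -45.5  82.7]
dispenser top 0.94 [282.7 184. ] [585.9  11.3  93.6] [ 39.9 -37.7  93.6]
dispenser wrist 0.81 [318.3 303.9] [494.5 -44.2 283.6] [-66.9 -33.9 283.6]
```

View pics/wrist4.png

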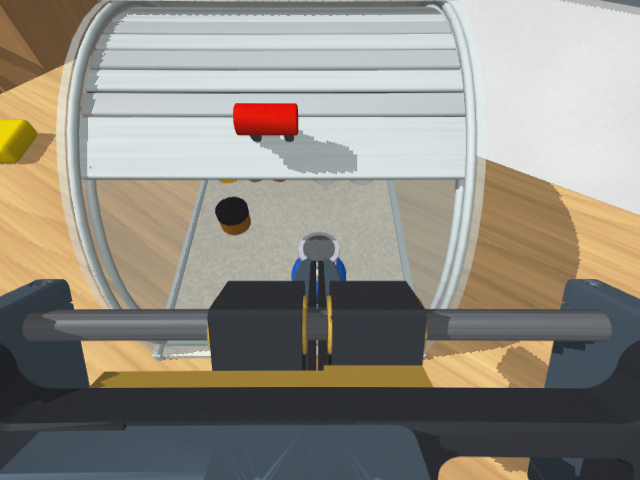

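The shutter is up with the handle at (265,119), and the dish has sprung back to z≈131 at (318,248). The jar is standing at (233,215) and the robot is clear of everything.

```bash
python3 -c "
from workcell import *
print(job_done())"
```

```text
the job is handed in; nothing more can be done
None
```

The shutter is rolled right up and stays open on its own, the pump dish was pressed to its stop (about 13 N) and sprang back, and the job is handed in; no verdict was returned.

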